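# Right the fallen bottle and hold the serving-lane gate open

## Task

One of the stoneware bottles in the serving lane has fallen over: stand it upright again on the deck of the lane, in line between its neighbours, and let go of it. Then press the lane's gate lever down past its first two clicks to the third, without ramming it, and finish while still holding it there, so that the gate stays fully down for the colleague taking the bottles (it springs back if released). Keep the other bottles standing in the lane and leave the other things on the counter where they are.

Things in the scene. Friction and masses are not known exactly. Their poses are not given: they have to be found in the camera images.
- station: Serving-lane unit, fixed, place and yaw vary: straight wooden deck 90 mm wide along its y, top 45 mm above the counter, from y = -165 to +310 mm. Steel lips on both long sides: inner faces at x = +-36 mm, 8 mm above the deck. Steel gate across the -y end, 30 mm above the deck, serving ledge beyond. Grey lever housing 50 x 100 mm, 125 high, centred x = +90, y = -135. Origin: on the counter, x = 0 mid-lane.
- fallen: The fallen bottle, lying along the lane between bottle_gate and bottle_mid, ball end to the gate. White stoneware, about 300 g: round body 64 mm diameter, 105 high, neck 24 mm, fixed cork ball on top; 177 mm over all. Origin: centre of its base; its z runs from base to ball (along station -y while it lies). Lying, its axis is 77 mm above the counter.
- fallen_ball (a point): Centre of the fallen bottle's cork ball, 38 mm diameter, 158 mm from the base along its axis. Gripped lightly across the lane and raised, the round ball lets the bottle swing by its own weight to hang upright below it. Beside it only the low lips; the nearest standing bottle is over 80 mm off, centre to centre.
- gate_lever (a joint): Gate lever angle, rad: 0 at rest (paddle up), growing as the paddle is pressed down. Clicks at about 0.18, 0.35 and (third) 0.52, hard stop 0.58. The return spring takes about 4 N at the paddle at first, about 8 N at the third click, and about 3 N more over each click; let go, it springs back to 0. It draws the gate down, level with the deck at the third click.
- paddle (a point): Centre of the top face of the lever's black paddle (46 mm along station x, 44 along the arm, 8 thick), 120 mm from the lever's axis; moves with it. The arm runs from the axis towards station -y, at rest 0.35 rad upward (paddle 126 mm above the counter), at the third click 0.17 rad downward (65 mm). Press it from above.
- lever_axis (a point): Point on the lever's turning axis, which is parallel to station x: at x = +90, y = -165, z = 85 mm in the station's frame, inside the grey housing. Fixed to the station.
- bottle_gate: Standing bottle of the same kind, between the gate and the fallen bottle. Origin: centre of its base, z up.
- bottle_mid: Standing bottle of the same kind, just behind the base of the fallen bottle. Origin: centre of its base, z up.
- bottle_end: Standing bottle of the same kind, last in the lane, farthest from the gate. Origin: centre of its base, z up.
- mug: Bystander: white mug, 80 mm diameter, 90 mm high. Origin: centre of its base.
- bowl: Bystander: blue bowl, 120 mm diameter, 55 mm high. Origin: centre of its base.
- mill: Bystander: wooden pepper mill, 52 mm diameter, 152 mm high, beyond the serving ledge. Origin: centre of its base.
- jar: Bystander: glass jar with a steel cap, 76 mm diameter, 110 mm high. Origin: centre of its base.
- tin: Bystander: steel tin, 66 mm diameter, 85 mm high, on the robot's side of the lane. Origin: centre of its base.
Not all that is in view belongs to the job. Leave any turquoise look-alike of the bottle_gate alone.

How it is judged:
By the outcome, as a careful person would: the job done as asked, in the order asked, and still so for the second after the job is handed in, while the arm keeps its last pose, push and grip.
It also fails if it takes over 53 s, if anything falls off the work surface, if the arm or the gripper's body presses on something with over 40 N, if the wrist force passes 120 N, or if a joint passes its speed limit or range.

## Robot

A 6-joint arm with a two-finger parallel gripper is mounted at the origin on the work surface. World frame = base frame: x ahead of the robot, y to its left, z up, the work surface at z = 0. Lengths are in m, angles in degrees, forces in N, time in s.
With the tool pointing down it reaches from about 0.325 to 0.85 m from the base axis. Payload 15.5 kg.
Tool frame: the origin (TCP) lies midway between the tips of the shut fingers; the grasp point (between the pads) lies 19 mm behind it; z points along the fingers, y is the line along which they close (so a half turn about z gives the same grasp; the last joint's range is limited). The gripper opens to 91 mm and grips with 3 to 60 N. Pads are 32 mm wide; open, the fingers measure 118 mm over their backs; the gripper's body (76 mm by 178 mm) begins 60 mm behind the grasp point.
Start: joints at [59.674, 28.281, 77.091, -0, 74.628, -5.472], TCP at [0.263, 0.567, 0.214] pointing down, gripper open.
Joint ranges: [-166.48, 166.48], [-47.26, 123.95], [12.59, 153.08], [-70.14, 250.14], [6.76, 159.57], [-176.63, 176.63]. Speed limits (degrees/s): [108.29, 108.29, 147.25, 172.46, 172.46, 172.46].

## Interface

Orientations are given as a 3x3 rotation matrix whose columns are the frame's x, y, z axes.
In Python, from bench import ctrl gives the robot as it stands. The module is installed in compiled form; this text tells all that it offers. Calls block until the motion is done:
- ctrl.goto(position, orientation): joint-space move of the TCP to a pose.
- ctrl.move_l(position, vel=0.15, ori=None, contact_N=None): straight line of the TCP; ori=None keeps the orientation; vel is the mean speed in m/s. With contact_N (N) it stops when the force on the tool has changed by that much, and returns True; else False.
- ctrl.movej(angles): joint-space move.
- ctrl.command_gripper(opening): opening from 0.0 (shut) to 1.0 (fully open); the grip force is fixed at half the most; returns when the fingers have stopped.
- ctrl.sleep(seconds).
- ctrl.ik(position, orientation): joint angles nearest the present ones, or None.
- ctrl.read_camera(name): name is "side" or "top"; returns the picture (480x640x3 uint8, blue, green, red); there is no depth.
- ctrl.camera_params(name): a dict with "fx", "fy", "cx", "cy" (pixels), "pose" (4x4, takes a point from camera to world coordinates). Camera axes: x right, y up, looking along -z (the intrinsics and any distortion apply to the point x, -y, -z); pixel columns grow to the right and rows downward; lengths in m; the calibration is good to about 2 mm. A picture is of the moment at which its call begins. camera_params takes no time and is no camera call.
A pose or a line that the arm cannot do raises ctrl.MotionError and nothing moves.
- ctrl.sign_off(): hands the job in; it is judged then, once.
Readings, each from a call of its own:
- ctrl.current_t(): time.
- ctrl.current_q(): joint angles.
- ctrl.current_dq(): joint speeds.
- ctrl.current_effort(): joint torques, N m.
- ctrl.current_tool_pos(): TCP position.
- ctrl.current_eef_rot(): TCP orientation.
- ctrl.current_contact_force(): force on the tool from outside, world axes, zero at the start.
- ctrl.current_wrist_torque(): the same for the moment, N m.
- ctrl.current_grip_width(): opening from 0.0 (shut) to 1.0 (fully open).
- ctrl.current_grasp_force(): force on a finger pad.
Only numpy, scipy, OpenCV 4.12 (cv2) and the standard library are available. Lean on these libraries where they do the work, as an engineer would, in place of code of your own. Each camera call takes 0.05 s, during which the arm holds its last target. There are 200 camera calls.

## Working session

There is one attempt and no reset: what is moved stays moved. The work goes in short steps, each a Python script; the robot and the scene stay as the last script left them, time stands still between calls to the robot, and variables do not carry over. Pictures are saved under pics/ and viewed, at most 10 in all, crops included, and the job is handed in when it is done.

```bash
mkdir -p pics; python3 - <<'E'
from bench import ctrl
import cv2
for n in("top","side"):
    im=ctrl.read_camera(n); cv2.imwrite(f"pics/{n}0.png",im)
    p=ctrl.camera_params(n); print(n,p)
print(ctrl.current_t(), ctrl.current_eef_rot())
E
```

```text
top {'fx': 585.7927684729409, 'fy': 585.7927684729409, 'cx': 317.4828237496668, 'cy': 244.55631554891775, 'pose': array([[-0.01299187,  0.99729745, -0.07231193,  0.4566999 ],
       [-0.99957751, -0.01483391, -0.02499515,  0.03586302],
       [-0.02600027,  0.07195665,  0.99706882,  1.29311091],
       [ 0.        ,  0.        ,  0.        ,  1.        ]])}
side {'fx': 446.2371409811178, 'fy': 446.2371409811178, 'cx': 323.1442064649315, 'cy': 230.64558672393434, 'pose': array([[ 0.98322547,  0.148604  , -0.10575696,  0.45457949],
       [-0.18172407,  0.7484679 , -0.63778693, -0.56388206],
       [-0.015622  ,  0.64630693,  0.76291762,  0.83730082],
       [ 0.        ,  0.        ,  0.        ,  1.        ]])}
0.1 [[-9.07380268e-01  4.20310271e-01 -5.70825334e-04]
 [ 4.20310640e-01  9.07379792e-01 -9.38030034e-04]
 [ 1.23691715e-04 -1.09107390e-03 -9.99999397e-01]]
```

View pics/top0.png

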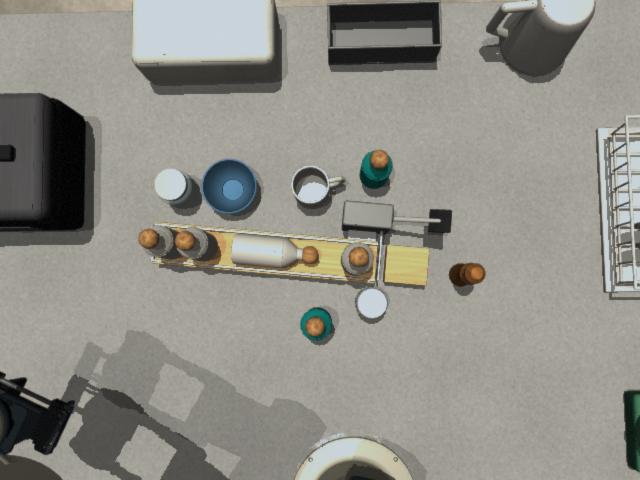

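View pics/side0.png

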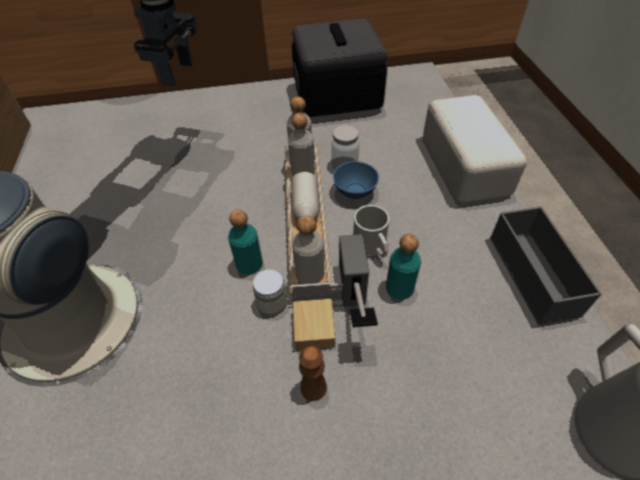

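Top view: the lane runs from about (155,243) to (428,268). The fallen ball is at (310,255), the standing balls at (359,258), (186,240) and (149,238), and the paddle at (440,221). Two turquoise decoys at (377,165) and (316,325); tin at (372,303). The side view agrees.

```bash
cat > h.py <<'E'
from bench import ctrl
import cv2, numpy as np
def ray(n,u,v):
    p=ctrl.camera_params(n); T=p["pose"]
    d=T[:3,:3]@np.array([(u-p["cx"])/p["fx"],-(v-p["cy"])/p["fy"],-1]); return T[:3,3],d
def onz(n,u,v,z):
    o,d=ray(n,u,v); return o+d*(z-o[2])/d[2]
def two(a,b):
    (o1,d1),(o2,d2)=ray("top",*a),ray("side",*b)
    s=np.linalg.lstsq(np.c_[d1,-d2],o2-o1,rcond=None)[0]
    p,q=o1+s[0]*d1,o2+s[1]*d2; return (p+q)/2,np.linalg.norm(p-q)
def blobs(im,lo,hi,amin):
    m=cv2.inRange(cv2.cvtColor(im,cv2.COLOR_BGR2HSV),lo,hi)
    n,l,s,c=cv2.connectedComponentsWithStats(m)
    return [(c[i].round(1),s[i]) for i in range(1,n) if s[i][4]>=amin]
def balls(n,im):
    return blobs(im,(5,120,60),(16,255,255),60)
E
python3 - <<'E'
from h import *
for n in("top","side"):
    im=cv2.imread(f"pics/{n}0.png")
    print(n); 
    for c,s in balls(n,im): print("ball",c,s, onz(n,*c,.203).round(3), onz(n,*c,.077).round(3))
    for c,s in blobs(im,(0,0,0),(180,255,45),60): 
        if s[4]<2500: print("dark",c,s,onz(n,*c,.126).round(3))
im=cv2.imread("pics/top0.png")[190:310,130:470]
cv2.imwrite("pics/crop1.png",cv2.resize(im,None,fx=2.3,fy=2.3,interpolation=cv2.INTER_CUBIC))
E
```

```text
top
ball [378.8 159.1] [370 150  19  18 244] [ 0.695 -0.054  0.203] [ 0.723 -0.065  0.077]
ball [184.4 240.1] [175 229  20  21 294] [0.548 0.313 0.203] [0.558 0.345 0.077]
ball [148.1 238.3] [139 230  19  18 271] [0.552 0.382 0.203] [0.563 0.422 0.077]
ball [217.1 253.2] [206 240  19  24 101] [0.522 0.251 0.203] [0.53  0.276 0.077]
ball [308.4 256.7] [288 247  31  20 285] [0.513 0.08  0.203] [0.52  0.086 0.077]
ball [358.6 256.7] [349 248  20  19 272] [ 0.512 -0.013  0.203] [ 0.518 -0.019  0.077]
ball [472.5 272.7] [460 264  25  21 380] [ 0.479 -0.223  0.203] [ 0.482 -0.252  0.077]
ball [314.7 326.2] [306 317  18  19 257] [0.385 0.07  0.203] [0.376 0.074 0.077]
dark [386.6  14. ] [ 330    3  109   41 2037] [ 1.013 -0.083  0.126]
dark [382.8  55.2] [ 329   47  111   18 1667] [ 0.927 -0.073  0.126]
dark [  7.1 153.1] [  0 145  16  17 256] [0.739 0.699 0.126]
dark [371.5 181.7] [361 171  27  18 188] [ 0.666 -0.045  0.126]
dark [439.9 221.4] [428 210  23  23 407] [ 0.584 -0.18   0.126]
dark [365.3 228.8] [343 225  47  10 200] [ 0.571 -0.031  0.126]
dark [458.2 279.5] [453 270  13  16  97
[... 588 characters left out ...]
all [305.9 224. ] [293 217  27  16 308] [ 0.514 -0.011  0.203] [0.525 0.099 0.077]
ball [408.8 242.4] [401 235  16  17 209] [ 0.69  -0.091  0.203] [0.737 0.002 0.077]
ball [313.  353.7] [296 339  38  39 699] [ 0.483 -0.27   0.203] [ 0.489 -0.212  0.077]
dark [337.5  34.5] [329  23  18  24 254] [0.755 0.862 0.126]
dark [355.1 195.7] [337 188  35  15 237] [0.642 0.117 0.126]
dark [246.4 259.4] [232 244  29  32 609] [ 0.39  -0.013  0.126]
dark [404.2 252.6] [399 248  15   9  67] [ 0.702 -0.057  0.126]
dark [355.1 297.7] [ 340  250   37   77 1041] [ 0.582 -0.141  0.126]
dark [399.2 283.9] [386 263  31  38 689] [ 0.67  -0.127  0.126]
dark [309.8 384.1] [301 366  22  35 430] [ 0.473 -0.285  0.126]
```

View pics/crop1.png

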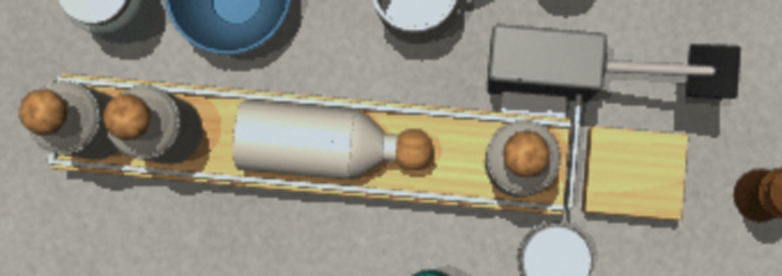

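Crop (2.3x): the fallen ball is at crop (414,149), i.e. image (310.0,254.8). It sits well clear of the gate bottle, with free deck between the gate bottle and the mid bottle.

```bash
python3 - <<'E'
from h import *
c=lambda x,y:(x/2.3+130-.3,y/2.3+190-.3)
for nm,p,z in [("lipTL",(60,79),.053),("lipTR",(565,118),.053),("lipBL",(52,163),.053),("lipBR",(562,211),.053),("ball",(414,149),.077),("bodybase",(236,137),.077),("hous",(493,28),.125),("hous",(606,37),.125),("hous",(606,92),.125),("hous",(490,83),.125),("paddle",(714,71),.126)]:
    print(nm,onz("top",*c(*p),z).round(4))
g,e,m=[two(*x) for x in (((358.6,256.7),(305.9,222.5)),((148.1,238.3),(297.6,102.3)),((184.4,240.1),(299,119.6)))]
print(g,m,e)
E
```

```text
lipTL [0.5959 0.4131 0.053 ]
lipTR [ 0.5524 -0.0558  0.053 ]
lipBL [0.5176 0.4201 0.053 ]
lipBR [ 0.4669 -0.0513  0.053 ]
ball [0.5244 0.0828 0.077 ]
bodybase [0.5377 0.2444 0.077 ]
hous [0.6265 0.0107 0.125 ]
hous [ 0.617  -0.0875  0.125 ]
hous [ 0.5689 -0.0864  0.125 ]
hous [0.5783 0.0141 0.125 ]
paddle [ 0.5856 -0.18    0.126 ]
(array([ 0.51261067, -0.01278843,  0.2091732 ]), np.float64(0.0018965486609421468)) (array([0.54817749, 0.31251327, 0.20538919]), np.float64(0.0010097951676507066)) (array([0.55369154, 0.38051905, 0.20711338]), np.float64(0.0034852821906285955))
```

```bash
cat >> h.py <<'E'
yaw=np.radians(-5.75); c_,s_=np.cos(yaw),np.sin(yaw)
XS,YS=np.array([c_,s_,0]),np.array([-s_,c_,0])
def down(y): z=np.array([0,0,-1.]); return np.c_[np.cross(y,z),y,z]
def st(tag):
    print(tag,"t",round(ctrl.current_t(),2),ctrl.current_tool_pos().round(4) if hasattr(ctrl.current_tool_pos(),'round') else ctrl.current_tool_pos(),"F",np.round(ctrl.current_contact_force(),2),"w",round(ctrl.current_grip_width(),3),"g",round(ctrl.current_grasp_force(),1))
midx=lambda y:.5135+.1005*(y+.0128)
E
python3 - <<'E'
from h import *
R=down(XS)
ctrl.move_l([.263,.567,.30],vel=.25); 
ctrl.goto([.524,.083,.30],R); st("above")
ctrl.move_l([.524,.083,.12],vel=.2)
print(ctrl.move_l([.524,.083,.0585],vel=.06,contact_N=6)); st("low")
cv2.imwrite("pics/a.png",np.hstack([ctrl.read_camera("side")[100:330,200:400]]*1).repeat(2,0).repeat(2,1))
ctrl.command_gripper(.40); st("grip")
E
```

```text
above t 2.58 [0.5239 0.0838 0.2999] F [-0.08 -0.61  0.53] w 1.001 g 0.0
False
low t 4.8 [0.5243 0.083  0.0588] F [-0.17 -0.23 -0.15] w 0.998 g 0.0
grip t 5.78 [0.5241 0.083  0.0585] F [ 0.95 -1.02 -0.15] w 0.403 g 23.4
```

View pics/a.png

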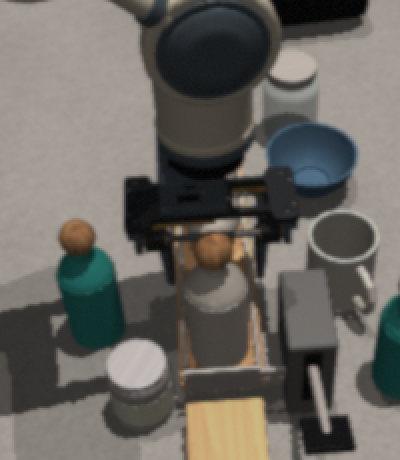

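Side crop: the fingers straddle the lane behind the gate bottle and nothing is touched. The grip closed on the ball at about 37 mm, so I'm raising it.

```bash
python3 - <<'E'
from h import *
for z in (.10,.145,.190):
    ctrl.move_l([.524,.083,z],vel=.06); st(z)
ctrl.sleep(.3); st("r"); print(np.round(ctrl.current_wrist_torque(),3))
a=ctrl.read_camera("side")[60:330,180:450]; b=ctrl.read_camera("top")[170:310,120:400]
cv2.imwrite("pics/b.png",np.hstack([cv2.resize(a,(400,400)),cv2.resize(b,(400,200)).repeat(1,0) if 0 else cv2.copyMakeBorder(cv2.resize(b,(400,200)),0,200,0,0,cv2.BORDER_CONSTANT)]))
E
```

```text
0.1 t 6.62 [0.524  0.0828 0.0999] F [ 0.21 -1.84 -1.47] w 0.402 g 23.4
0.145 t 7.52 [0.5241 0.0828 0.145 ] F [ 0.47 -2.61  0.89] w 0.403 g 23.4
0.19 t 8.42 [0.5238 0.083  0.1897] F [ 0.27  0.18 -3.07] w 0.402 g 23.4
r t 8.72 [0.5239 0.083  0.1898] F [-0.05  0.47 -4.05] w 0.404 g 23.4
[-0.003  0.082  0.019]
```

View pics/b.png

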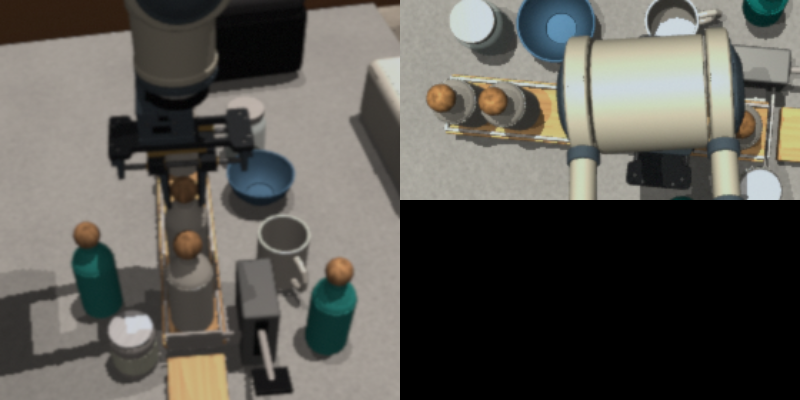

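Side crop: the bottle hangs below the gripper, with its ball between the fingers behind the gate bottle. The wrist carries about 3–4 N with no tilting moment. Next I shift to mid-gap, lower and release.

```bash
python3 - <<'E'
from h import *
y=.148; x=midx(y)
ctrl.move_l([x,y,.190],vel=.05); ctrl.sleep(.4); st("over")
print(ctrl.move_l([x,y,.178],vel=.012,contact_N=2.5)); st("down"); print(np.round(ctrl.current_wrist_torque(),3))
a=ctrl.read_camera("side")[40:240,220:390]
cv2.imwrite("pics/c.png",cv2.resize(a,None,fx=3,fy=3,interpolation=cv2.INTER_CUBIC))
E
```

```text
over t 10.68 [0.5297 0.1479 0.19  ] F [ 0.21 -0.07 -4.06] w 0.4 g 23.4
True
down t 11.15 [0.5299 0.1482 0.1867] F [0.32 1.71 6.  ] w 0.402 g 23.4
[ 0.174  0.053 -0.015]
```

View pics/c.png

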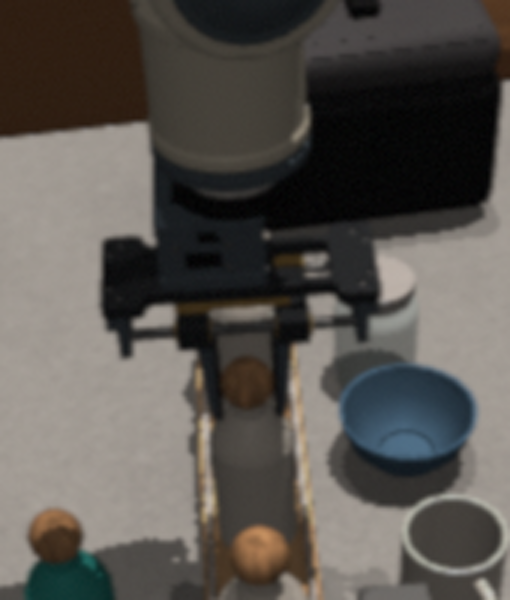

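Side crop: the bottle is upright in the lane with its ball centred between the fingers. The deck was touched about 2 mm early, so there's probably a small tilt; I'll lower a bit more to flatten it, then let go.

```bash
python3 - <<'E'
from h import *
y=.148; x=midx(y)
print(ctrl.move_l([x,y,.1845],vel=.01,contact_N=8)); st("down"); print(np.round(ctrl.current_wrist_torque(),3))
ctrl.command_gripper(.5); st("open"); ctrl.sleep(.2)
ctrl.command_gripper(.85); st("open2")
ctrl.move_l([x,y,.34],vel=.12); st("up")
ctrl.goto([.5875,-.179,.30],down(-YS)); st("paddle above"); print(ctrl.current_q())
ctrl.command_gripper(0)
for n in("top","side"):
    im=ctrl.read_camera(n); cv2.imwrite(f"pics/d_{n}.png",im)
    for c,s in balls(n,im):
        if s[4]<320: print(n,c,s,onz(n,*c,.203).round(3))
a=cv2.imread("pics/d_top.png")[170:320,120:500];b=cv2.imread("pics/d_side.png")[80:400,200:460]
cv2.imwrite("pics/d.png",np.hstack([cv2.resize(b,(406,500)),cv2.copyMakeBorder(a,0,350,0,0,cv2.BORDER_CONSTANT)]))
E
```

```text
True
down t 11.41 [0.5311 0.1487 0.1864] F [-0.03  1.07  6.45] w 0.402 g 23.4
[0.19  0.036 0.054]
open t 11.78 [0.5302 0.1484 0.1856] F [-0.66  0.23 -0.9 ] w 0.502 g 0.0
open2 t 12.63 [0.5302 0.1484 0.1857] F [-0.46 -0.16 -0.23] w 0.852 g 0.0
up t 14.07 [0.5294 0.1479 0.3393] F [ 0.12  0.4  -0.49] w 0.85 g 0.0
paddle above t 15.33 [ 0.5876 -0.1781  0.3001] F [-0.61  0.72  0.13] w 0.848 g 0.0
[-2.24443917e+01  2.35511303e+01  7.14503873e+01  1.60347856e-02
  8.50046073e+01  7.31701022e+01]
top [378.7 159.1] [370 150  18  18 246] [ 0.695 -0.054  0.203]
top [148.2 238.3] [139 229  19  19 274] [0.552 0.382 0.203]
top [184.3 240. ] [175 229  20  21 296] [0.548 0.313 0.203]
top [268.9 248.2] [260 239  19  19 275] [0.53  0.154 0.203]
top [409.9 258.8] [402 247  22  26 299] [ 0.507 -0.108  0.203]
top [358.6 256.7] [350 248  19  19 269] [ 0.512 -0.013  0.203]
top [214.5 258.4] [205 251  19  13  72] [0.513 0.256 0.203]
top [474.2 273.9] [465 264  20  21 269] [ 0.477 -0.226  0.203]
top [314.7 326.2] [306 317  19  19 260] [0.385 0.07  0.203]
side [297.8 103. ] [291  96  15  15 161] [0.556 0.384 0.203]
side [298.9 120.3] [293 113  13  15 153] [0.548 0.313 0.203]
side [302.3 165.1] [295 158  16  16 201] [0.532 0.155 0.203]
side [238.1 218.1] [231 211  15  15 191] [0.388 0.029 0.203]
side [305.8 224.4] [294 216  23  18 278] [ 0.513 -0.012  0.203]
```

View pics/d.png

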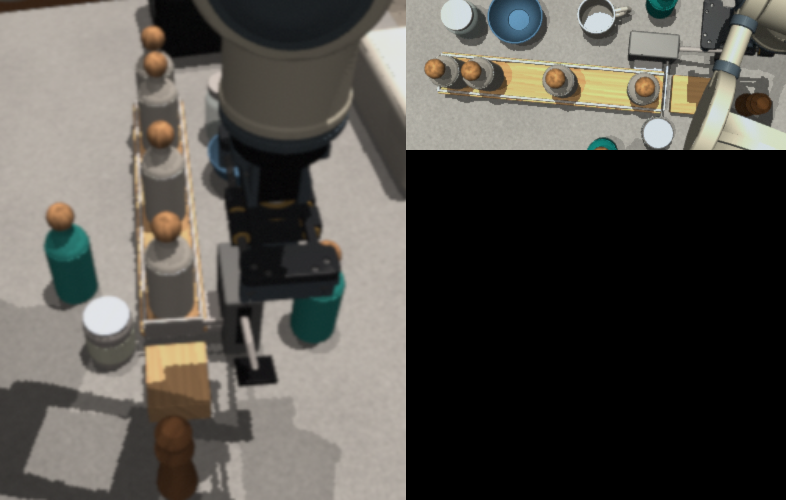

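Both views: all four bottles stand in line. The restored one's ball is at top (268.9,248.2), i.e. (0.531,0.154) at standing height, and the paddle is free below the gripper. Now I press the paddle.

```bash
python3 - <<'E'
from h import *
x,y=.5875,-.179
ctrl.move_l([x,y,.145],vel=.12); st("pre")
f0=np.array(ctrl.current_contact_force())[2]
print(ctrl.move_l([x,y,.115],vel=.02,contact_N=2)); st("touch")
z=ctrl.current_tool_pos()[2]; out=[]
while z>.071:
    z-=.002; ctrl.move_l([x,y,z],vel=.015)
    out.append((round(ctrl.current_tool_pos()[2]*1e3,1),round(ctrl.current_contact_force()[2]-f0,1)))
print(out); st("end")
E
```

```text
pre t 18.07 [ 0.5879 -0.1791  0.1457] F [ 0.08 -0.11  0.45] w 0.006 g 0.0
True
touch t 18.96 [ 0.5874 -0.179   0.128 ] F [0.4  0.56 2.39] w 0.004 g 1.7
[(np.float64(126.0), np.float64(3.2)), (np.float64(123.9), np.float64(4.3)), (np.float64(122.0), np.float64(4.3)), (np.float64(120.1), np.float64(4.9)), (np.float64(118.2), np.float64(6.2)), (np.float64(116.0), np.float64(4.5)), (np.float64(114.0), np.float64(4.5)), (np.float64(112.0), np.float64(4.3)), (np.float64(109.9), np.float64(2.4)), (np.float64(107.9), np.float64(2.9)), (np.float64(106.0), np.float64(5.4)), (np.float64(104.1), np.float64(5.1)), (np.float64(102.0), np.float64(5.0)), (np.float64(100.0), np.float64(5.8)), (np.float64(98.4), np.float64(10.9)), (np.float64(96.2), np.float64(4.9)), (np.float64(94.1), np.float64(5.8)), (np.float64(92.0), np.float64(4.2)), (np.float64(89.9), np.float64(3.7)), (np.float64(87.9), np.float64(3.3)), (np.float64(86.0), np.float64(5.6)), (np.float64(84.1), np.float64(6.1)), (np.float64(82.1), np.float64(5.9)), (np.float64(80.1), np.float64(7.2)), (np.float64(78.3), np.float64(8.4)), (np.float64(76.1), np.float64(7.4)), (np.float64(74.1), np.float64(6.6)), (np.float64(72.0), np.float64(6.0)), (np.float64(70.0), np.float64(6.4))]
end t 27.19 [ 0.5875 -0.1784  0.07  ] F [0.12 1.17 6.88] w 0.001 g 3.1
```

```bash
python3 - <<'E'
from h import *
x,y=.5875,-.179
for z in (.069,.068,.067,.066,.065,.064,.063):
    ctrl.move_l([x,y,z],vel=.01); ctrl.sleep(.1)
    F=ctrl.current_contact_force()[2]; print(round(ctrl.current_tool_pos()[2]*1e3,1),round(F,1))
    if F>16: break
st("end")
a=ctrl.read_camera("side")[220:380,230:430]; t=ctrl.read_camera("top"); cv2.imwrite("pics/e_top.png",t)
cv2.imwrite("pics/e.png",cv2.resize(a,None,fx=3.5,fy=3.5,interpolation=cv2.INTER_CUBIC))
E
```

```text
69.1 6.9
68.1 7.4
67.2 8.0
66.2 9.8
65.2 9.2
64.2 8.1
63.2 9.2
end t 29.64 [ 0.5877 -0.1782  0.0632] F [0.91 3.84 9.15] w 0.009 g 4.1
```

View pics/e.png

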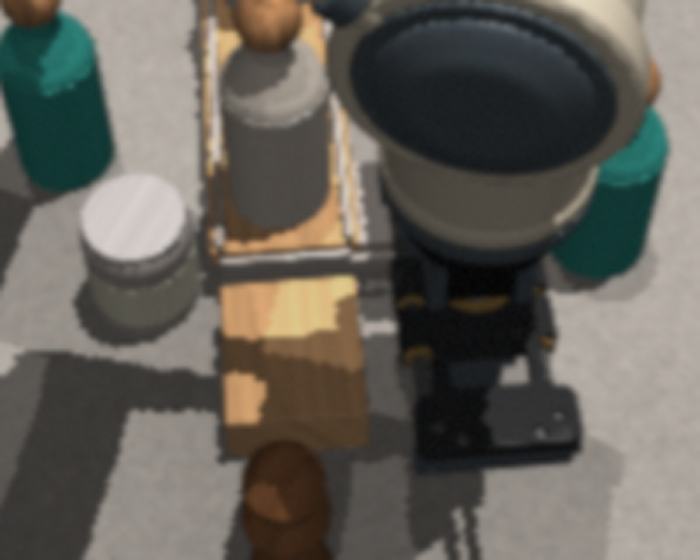

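Side crop: the fingers hold the paddle down at about (500,430). The gate's top edge now sits close to deck level, at about (290,250). I'm creeping on to find the hard stop lightly so I know the margin.

```bash
python3 - <<'E'
from h import *
x,y=.5875,-.179
z=.063
while z>.0555:
    z-=.0005; ctrl.move_l([x,y,z],vel=.01); ctrl.sleep(.15)
    F=np.mean([ctrl.current_contact_force()[2] for _ in range(3)]); print(round(ctrl.current_tool_pos()[2]*1e3,2),round(F,1))
    if F>15: break
st("end")
p=ctrl.camera_params("side");T=np.linalg.inv(p["pose"])
o=np.array([midx(.106),.106,0])
for h in (.045,.055,.075):
    for sy in(-.165,-.175):
        q=T@np.r_[o+YS*sy+[0,0,h],1]; u,v=p["cx"]+p["fx"]*q[0]/-q[2],p["cy"]-p["fy"]*q[1]/-q[2]
        print(h,sy,"img",round(u,1),round(v,1),"crop",round((u-230)*3.5),round((v-220)*3.5))
E
```

```text
62.73 9.3
62.27 9.3
61.77 9.8
61.26 9.3
60.76 9.5
60.43 12.1
60.2 16.6
end t 32.54 [ 0.5878 -0.1783  0.0602] F [-0.94  4.21 16.65] w 0.005 g 7.4
0.045 -0.165 img 310.7 290.7 crop 282 247
0.045 -0.175 img 311.0 294.8 crop 283 262
0.055 -0.165 img 310.5 288.1 crop 282 238
0.055 -0.175 img 310.8 292.2 crop 283 253
0.075 -0.165 img 310.1 282.7 crop 280 219
0.075 -0.175 img 310.4 286.8 crop 281 234
```

The stop is at 60.6 mm, as predicted, so the third click (about 67 mm) is passed. I'll ease off 1.5 mm to hold between the two, check the bottles, and hand in.

```bash
python3 - <<'E'
from h import *
ctrl.move_l([.5875,-.179,.0622],vel=.01); ctrl.sleep(.5); st("hold")
im=ctrl.read_camera("top")
for c,s in balls("top",im):
    if 200<s[4]<400: print(c)
ctrl.sign_off()
E
```

```text
hold t 33.46 [ 0.5877 -0.1785  0.0625] F [1.59 0.21 9.5 ] w 0.008 g 4.2
[378.8 159. ]
[148.1 238.2]
[184.3 240. ]
[268.8 248.2]
[358.5 256.8]
the job is handed in; nothing more can be done
```

I stood the fallen bottle upright in line between its neighbours and let go of it, then handed the job in at about 33 s with the gate lever held down past the third click, about 2 mm short of the hard stop.

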